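# Free the ratchet pawl and lower the press arm onto a glued block

## Robot

A 7-joint arm with a two-finger parallel gripper is mounted at the origin on a cart in front of the work surface, level with it; the furniture and walls round the work are solid. World frame = base frame: x ahead of the robot, y to its left, z up, the work surface at z = 0. Lengths are in mm, angles in rad, forces in N, time in s.
With the tool pointing down it reaches from about 425 to 875 mm from the base axis. Payload 9.9 kg.
Tool frame: the origin (TCP) lies midway between the tips of the shut fingers; the grasp point (between the pads) lies 19 mm behind it; y points along the fingers, z is the direction in which the jaws open and shut, and the axes are right-handed (so a half turn about y gives the same grasp; the last joint's range is limited). The gripper opens to 85 mm and grips with 20 to 120 N. Pads are 22 mm wide; open, the fingers measure 114 mm over their backs; the gripper's body (76 mm by 85 mm) begins 54 mm behind the grasp point. The pads swing forward as they close: fully open they stand 13 mm farther back than shut.
Start: joints at [1.227, 0.576, 0.025, 1.437, -0.015, 1.129, -0.057], TCP at [173.403, -652.35, 231.289] pointing down, gripper open.
Joint ranges: [-2.76, 2.76], [-0.34, 2.15], [-1.52, 1.57], [0.19, 2.46], [-1.09, 4.23], [0.17, 1.99], [-2.82, 2.82]. Speed limits (rad/s): [2.22, 2.22, 3.01, 3.01, 3.14, 3.14, 3.14].

## Interface

Orientations are given as [roll, pitch, yaw] about the fixed x, y, z axes, in that order (R = Rz(yaw) Ry(pitch) Rx(roll)).
In Python, from cell import robot gives the robot as it stands.
- The arm moves only by the tool move_arm, never from a script. Its argument "increments" is a list of rows, each a list of 5 numbers: the shift along the tool's x, y, z in m, then the turn about the tool's y in rad, then the opening, from 0 (shut) to 1 (fully open). In form: [[dx, dy, dz, turn, fingers], ...]. A call has 1 to 10 rows; each row is the pose to reach, as a shift and turn from the pose commanded when the call began, along the tool's axes at that moment; what a row does not reach only later rows make up. A row lasts 1/12 s, in which the tool goes at most 41.7 mm and 7.16 degrees, less where a joint would pass 70% of its speed; a pose out of reach is approached as far as the arm can. A call with a gripper value outside its range is refused whole. The fingers move at their own pace and stop on an object; "grip_force" is the grip in N (left out, the last holds). Time passes only in rows, so rows that repeat a pose let the fingers close. It gives the time, the measured TCP pose, the force and the opening at its end, in the units of the state.
- robot.state(): the state, without advancing time (a new reading comes with each control period).
- robot.snapshot(name): name is "side" or "top"; returns a dict with "img" (480x640x3 uint8, blue, green, red), "intrinsics" (3x3 intrinsics, pixels), "k1" (the pictures are not rectified: a ray, as slopes to the right and down, at radius r is drawn at 1 + k1 r^2 times it, then the intrinsics apply), "extrinsics" (4x4, takes a point from world to camera coordinates). Camera axes: x right, y down, z forward; pixel columns grow to the right and rows downward; lengths in mm; the calibration is good to about 2 mm. A picture is of the moment at which its call begins. There is no depth.
- robot.hand_in(): hands the job in, once; it reports no verdict.
The state is a dict: "time": time; "qpos": joint angles; "qd": joint speeds; "joint_efforts": joint torques, N m; "tcp_pos": TCP position; "tcp_rot": TCP orientation; "contact_force": force on the tool from outside, world axes, zero at the start; "moment": the same for the moment, N m; "finger_gap": finger opening in mm.
Only numpy, scipy, OpenCV 4.12 (cv2) and the standard library are available. Lean on these libraries where they do the work, as an engineer would, in place of code of your own. Each camera call takes 0.05 s, during which the arm holds its last target.

## Task

A bench hold-down press stands on the worktop with its arm locked up by a ratchet. Press the tail of the pawl well down, until its nose stands clear of the ratchet teeth, and only then push the arm down by its rubber grip until its foot rests on the taped block lying on the base plate. Just press and push with the fingertips, pick nothing up, and leave the block and the things round the press where they are.

Things in the scene. Friction and masses are not known exactly. Their poses are not given: they have to be found in the camera images.
- stand: Fixed grey steel hold-down press, base plate 250 x 90 x 12 mm. Origin on the worktop straight below the arm's hinge pin. Its -x axis points along the arm towards the rubber grip, its +x axis towards the pawl's tail, z up.
- hinge_pin (a point): Centre of the arm's hinge pin, 73 mm above the worktop on the stand. The pin lies level, along the stand's y axis; the arm turns about it.
- press_arm (a joint): Angle of the arm, rad: about 0 at the start (arm rising 0.70 rad = 40 degrees above level), grows as the arm goes down; the foot meets the block at about 0.70 (arm level); range -0.04 to 0.76. The hinge is stiff: the arm stays where it is left and needs some 3 to 6 N at the grip to push it down, once the pawl is free. With the pawl in the teeth it gives no more than about 0.1 however hard it is pushed.
- grip_top (a point): Top of the black rubber grip of the arm (round bar of 24 mm diameter, 100 mm long, from 115 to 215 mm from the hinge pin), at 175 mm from the pin along the arm: the place to push down. It moves with the arm, on an arc about the hinge pin, from about 195 mm to 86 mm above the worktop and some 49 mm outward.
- press_foot (a point): Lowest point of the rubber foot (24 mm diameter) under the arm, 85 mm from the hinge pin along the arm and 35 mm below the arm's middle line.
- pawl (a joint): Angle of the pawl, rad: 0 with its nose in the teeth, grows as its tail is pressed down, 0.35 at its stop. The nose is clear of the teeth from about 0.12. The pivot is stiff: it takes about 4 N on the tail and the pawl stays where it is left; brushing down on its cranked bar over the toothed wheel would drop it back into the teeth.
- pawl_tail_top (a point): Middle of the top face of the pawl's flat steel thumb tail, a plate 34 mm (stand's x) by 40 mm (y) at the far end from the arm, 130 mm from the hinge pin (level distance), about 144 mm above the worktop at the start; pressed to its stop it goes down about 21 mm and 8 mm towards the stand's +x. It moves with the pawl.
- glued_block_center (a point): Centre of the brown block with white tape on its edges, 82 x 28 x 26 mm, that lies crosswise on the base plate below the arm's foot, its top 38 mm above the worktop. Loose; to be pressed on by the foot, not moved.
- tape_roll: Loose roll of cream masking tape, 109 mm across, 30 mm high, lying flat beside the press; bystander. Origin centre of the underside.
- marker: Loose red and white marker pen, 135 mm long, 17 mm thick, lying beside the press; bystander. Origin centre of the underside.
- upright_block: Loose taped block, 28 x 26 x 81 mm, standing upright beside the press; bystander. Origin centre of the underside.
- spring_clamp: Loose red spring clamp, 107 x 52 x 20 mm, lying beside the press; bystander. Origin centre of the underside.
- sanding_block: Loose brown sanding block, 99 x 60 x 23 mm, lying on the worktop to the right of the press; bystander. Origin centre of the underside.
Not all that is in view belongs to the job. What is shaped like the part that bears glued_block_center but turquoise or yellow is not meant.

How it is judged:
By the outcome, as a careful person would: the job done as asked, in the order asked, and still so for the second after the job is handed in, with the robot touching nothing.
It also fails if it takes over 46 s, if anything falls off the work surface, if the arm or the gripper's body presses on something with over 40 N, if the wrist force passes 120 N, or if a joint passes its speed limit or range.

## Working session

There is one attempt and no reset: what is moved stays moved. The work goes in short steps, Python scripts to look and compute and a tool call to move; the robot and the scene stay as the last step left them, time stands still between calls to the robot, and variables do not carry over. Pictures are saved under pics/ and viewed, and the job is handed in when it is done.

Besides the shell and the picture viewer there is one more tool, called after "Request:" in YAML: its name, and indented under it one key for each argument. move_arm: Moves the arm, as the interface text tells. Its arguments: {"type":"object","properties":{"increments":{"type":"array"},"grip_force":{"type":"number"}},"required":["increments"]}

```bash
mkdir -p pics; ls; python3 - <<'E'
from cell import robot
import cv2,numpy as np
for n in("side","top"):
    s=robot.snapshot(n);cv2.imwrite(f"pics/{n}0.png",s["img"]);np.savez(f"{n}0.npz",**s)
    print(n,s["intrinsics"],s["k1"],s["extrinsics"])
print(robot.state())
E
```

```text
pics
side [[469.39784326   0.         323.95284515]
 [  0.         469.39784326 237.07163292]
 [  0.           0.           1.        ]] -0.07741428249995456 [[ 9.87062385e-01 -1.60328465e-01  1.62207418e-03 -4.64733429e+02]
 [-9.65736461e-02 -6.02570618e-01 -7.92200846e-01  1.76702698e+02]
 [ 1.27989760e-01  7.81795007e-01 -6.10258296e-01  1.02822087e+03]
 [ 0.00000000e+00  0.00000000e+00  0.00000000e+00  1.00000000e+00]]
top [[522.60688611   0.         314.46739152]
 [  0.         522.60688611 245.52134783]
 [  0.           0.           1.        ]] -0.1028950566494219 [[-1.63552648e-02 -9.99835998e-01 -7.77698959e-03  3.53366533e+01]
 [-9.88569070e-01  1.73359016e-02 -1.49768690e-01  4.83531428e+02]
 [ 1.49878949e-01  5.23858478e-03 -9.88690476e-01  1.04610049e+03]
 [ 0.00000000e+00  0.00000000e+00  0.00000000e+00  1.00000000e+00]]
{'time': 0.1, 'qpos': array([ 1.22718923,  0.57646402,  0.02484567,  1.4377948 , -0.01498942,
        1.1289892 , -0.0564719 ]), 'qd': array([-0.00039681, -0.00113397, -0.00189076, -0.00410359, -0.00066753,
       -0.00169373,  0.00087832]), 'joint_efforts': array([ 6.16413541e-03, -7.67306757e+01,  2.25802973e+00, -2.86605048e+01,
        1.59725093e-02,  8.56639061e-03, -5.81859058e-05]), 'tcp_pos': array([ 173.309801  , -651.97077004,  230.52840557]), 'tcp_rot': array([-1.57226472e+00, -8.38772654e-05, -2.88171855e+00]), 'contact_force': array([ 0.54972571,  1.10442537, -0.22946172]), 'moment': array([ 0.03627168, -0.01744303, -0.01687632]), 'finger_gap': 85.45417395049412}
```

View pics/side0.png

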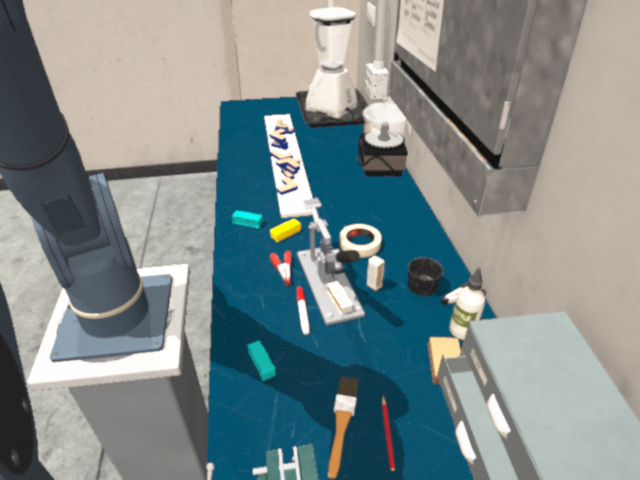

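View pics/top0.png

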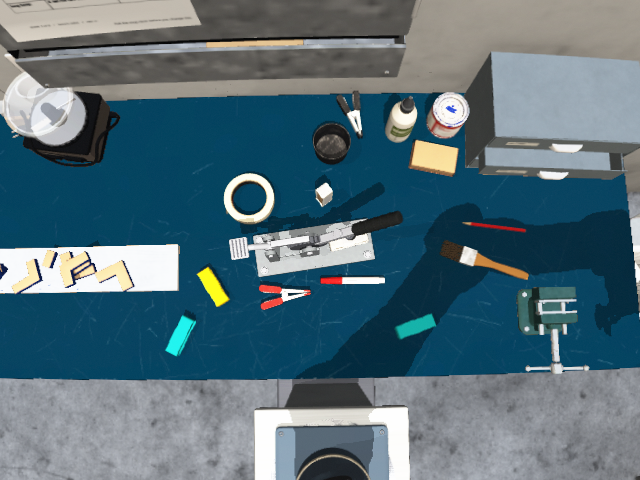

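The top view shows the press around (315,240), with the tail at (239,247), the grip at (380,222), and the base plate spanning columns 255 to 373. Next I'll zoom in and measure.

```bash
cat > h.py <<'E'
import numpy as np,cv2
def load(f): return dict(np.load(f))
def ray(s,u,v):
    K=s["intrinsics"];d=np.array([(u-K[0,2])/K[0,0],(v-K[1,2])/K[1,1]]);k=float(s["k1"])
    p=d.copy()
    for _ in range(30): p=d/(1+k*(p@p))
    E=s["extrinsics"];R=E[:3,:3];t=E[:3,3]
    w=R.T@np.array([p[0],p[1],1]);return -R.T@t,w
def onz(s,u,v,z):
    c,w=ray(s,u,v);return c+w*(z-c[2])/w[2]
def tri(s1,p1,s2,p2):
    c1,w1=ray(s1,*p1);c2,w2=ray(s2,*p2);w1/=np.linalg.norm(w1);w2/=np.linalg.norm(w2)
    A=np.stack([w1,-w2],1);x=np.linalg.lstsq(A,c2-c1,rcond=None)[0]
    a=c1+x[0]*w1;b=c2+x[1]*w2;return (a+b)/2,np.linalg.norm(a-b)
def proj(s,P):
    E=s["extrinsics"];q=E[:3,:3]@np.array(P,float)+E[:3,3];p=q[:2]/q[2]
    p=p*(1+float(s["k1"])*(p@p));K=s["intrinsics"];return np.array([K[0,0]*p[0]+K[0,2],K[1,1]*p[1]+K[1,2]])
E
python3 - <<'E'
import cv2
a=cv2.imread("pics/top0.png")[190:310,215:415];cv2.imwrite("pics/topz.png",cv2.resize(a,None,fx=4,fy=4,interpolation=cv2.INTER_CUBIC))
a=cv2.imread("pics/side0.png")[185:335,255:405];cv2.imwrite("pics/sidez.png",cv2.resize(a,None,fx=4,fy=4,interpolation=cv2.INTER_CUBIC))
E
```

```text
(no output)
```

View pics/topz.png

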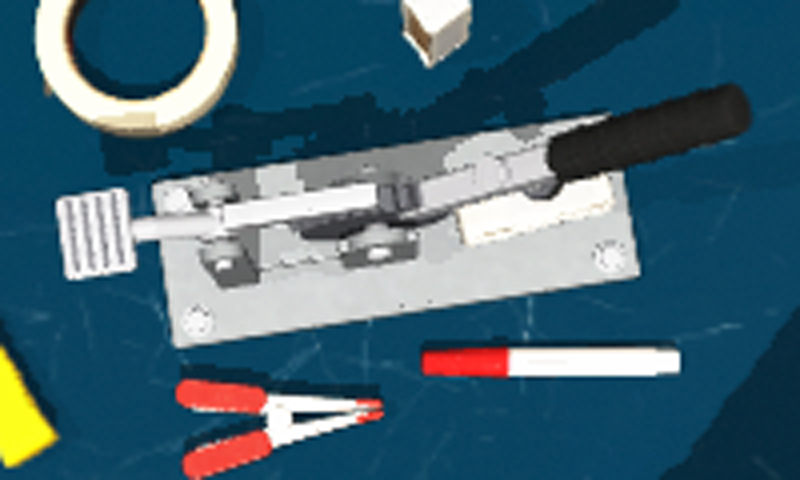

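View pics/sidez.png

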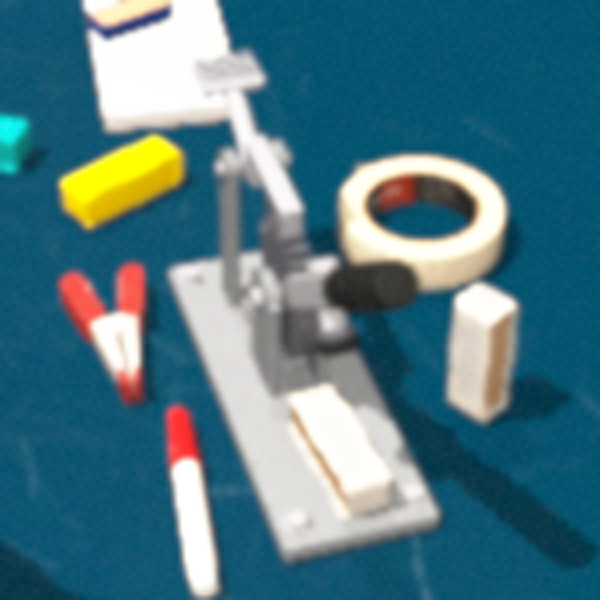

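```bash
python3 - <<'E'
from h import *
t=load("top0.npz");s=load("side0.npz")
T=lambda x,y:(215+x/4-.4,190+y/4-.4); S=lambda x,y:(255+x/4-.4,185+y/4-.4)
c=[onz(t,*T(*p),12) for p in[(152,183),(176,347),(639,273),(605,115)]]
d=[onz(s,*S(*p),12) for p in[(345,258),(170,268),(285,552),(440,518)]]
for n,q in(("top",c),("side",d)):
    print(n,[x.round(1)[:2] for x in q]);print(np.mean(q,0))
    print([np.linalg.norm(q[i]-q[(i+1)%4]).round(1) for i in range(4)])
    a=(q[0]+q[1]-q[2]-q[3]);print("yaw",np.arctan2(a[1],a[0]))
print("tail",onz(t,*T(97,234),144),tri(t,T(97,234),s,S(231,71)))
print("gripend tri",tri(t,T(738,108),s,S(398,285)))
E
```

```text
top [array([512. , 158.7]), array([424.2, 145.9]), array([459.2, -98.8]), array([544.6, -83.5])]
[485.00514552  30.59432801  12.        ]
[np.float64(88.7), np.float64(247.2), np.float64(86.7), np.float64(244.4)]
yaw 1.7087114923973785
side [array([537.3, 140.3]), array([425.8, 148. ]), array([458.7, -99.7]), array([546.2, -88.9])]
[492.0138078   24.92709501  12.        ]
[np.float64(111.8), np.float64(249.9), np.float64(88.1), np.float64(229.4)]
yaw 1.6581457892032696
tail [465.37737617 167.92159691 144.        ] (array([467.49311562, 167.9549967 , 143.56460705]), np.float64(4.059746097374878))
gripend tri (array([ 506.66706559, -122.9280203 ,  210.81820693]), np.float64(0.7428069155178766))
```

The plate yaw comes out at about 1.709. That puts the hinge at about (484,39), the tail at (466,168,144), and the grip top at (501,-86,195). The grip end agrees with the model to under 1 mm. I'll shut the fingers and travel high to an intermediate point.

Request:
move_arm:
  increments:
    - [-0.03, -0.035, -0.015, 0.06, 0]
    - [-0.06, -0.06, -0.035, 0.123, 0]
    - [-0.095, -0.07, -0.055, 0.123, 0]
    - [-0.13, -0.07, -0.075, 0.123, 0]
    - [-0.165, -0.07, -0.095, 0.123, 0]
    - [-0.2, -0.07, -0.115, 0.123, 0]
    - [-0.235, -0.07, -0.135, 0.123, 0]
    - [-0.27, -0.07, -0.155, 0.123, 0]
    - [-0.305, -0.07, -0.175, 0.123, 0]
    - [-0.34, -0.07, -0.195, 0.123, 0]
  grip_force: 30

```text
time: 0.93
tcp_pos: [453.0, -374.6, 301.1]
tcp_rot: [-1.571, -0.0, -3.005]
contact_force: [0.3, -0.4, 0.5]
finger_gap: -0.2
```

```bash
cat >> h.py <<'E'
def totool(st,target):
    from scipy.spatial.transform import Rotation as R_
    R=R_.from_euler('xyz',st["tcp_rot"]).as_matrix()
    return R.T@(np.array(target)-st["tcp_pos"])
E
python3 - <<'E'
from cell import robot
from h import *
s=robot.state();print(s["time"],s["qpos"],s["tcp_pos"],s["tcp_rot"],s["contact_force"],s["finger_gap"])
print(totool(s,(470,-200,290)),totool(s,(466.5,168,290)))
E
```

```text
0.9333 [ 0.61805491  0.39070385 -0.0102847   1.56612069  0.00404123  1.18525164
 -0.82673845] [ 453.02805624 -374.56295434  301.13857541] [-1.57123629e+00 -2.22660036e-04 -3.00455840e+00] [ 0.34029336 -0.35302529  0.4789025 ] -0.1589443814334993
[ -40.66162779   11.20458204 -170.60313341] [ -87.46536457   11.35475951 -535.6314031 ]
```

Request:
move_arm:
  increments:
    - [-0.008, 0, -0.03, 0, 0]
    - [-0.015, 0, -0.07, 0, 0]
    - [-0.022, 0, -0.11, 0, 0]
    - [-0.03, 0, -0.15, 0, 0]
    - [-0.036, 0, -0.19, 0, 0]
    - [-0.043, 0, -0.23, 0, 0]
    - [-0.05, 0, -0.27, 0, 0]
    - [-0.056, 0, -0.31, 0, 0]
    - [-0.063, 0, -0.35, 0, 0]
    - [-0.07, 0, -0.39, 0, 0]

```text
time: 1.77
tcp_pos: [467.5, 21.2, 301.3]
tcp_rot: [-1.571, -0.0, -3.005]
contact_force: [1.6, -0.1, -0.2]
finger_gap: -0.1
```

Request:
move_arm:
  increments:
    - [-0.004, 0, -0.03, 0, 0]
    - [-0.008, 0, -0.07, 0, 0]
    - [-0.013, 0.01, -0.11, 0, 0]
    - [-0.017, 0.03, -0.145, 0, 0]
    - [-0.017, 0.06, -0.152, 0, 0]
    - [-0.017, 0.095, -0.152, 0, 0]
    - [-0.017, 0.115, -0.152, 0, 0]
    - [-0.017, 0.12, -0.152, 0, 0]
    - [-0.017, 0.12, -0.152, 0, 0]

```text
time: 2.52
tcp_pos: [463.3, 171.8, 180.1]
tcp_rot: [-1.57, -0.003, -3.005]
contact_force: [-0.5, 0.8, 0.5]
finger_gap: -0.1
```

```bash
python3 - <<'E'
from cell import robot
from h import *
s=robot.state();print(s["time"],s["qpos"],s["tcp_pos"],s["tcp_rot"],s["contact_force"],s["finger_gap"])
print(totool(s,(465.7,174,144)))
for n in("side","top"):
    q=robot.snapshot(n)
    a=q["img"][150:300,240:440] if n=="side" else q["img"][190:310,215:415]
    cv2.imwrite(f"pics/{n}1.png",cv2.resize(a,None,fx=4,fy=4,interpolation=cv2.INTER_CUBIC))
E
```

```text
2.5167 [-0.25154367  0.37802925 -0.27164997  1.96501854  0.13544017  0.81909213
 -2.03183907] [463.33800856 171.82916419 180.12838879] [-1.56997906 -0.00322008 -3.00466455] [-0.49954979  0.82362308  0.48963241] -0.1321410587463218
[-2.75252619 36.11820658 -1.8576224 ]
```

View pics/side1.png

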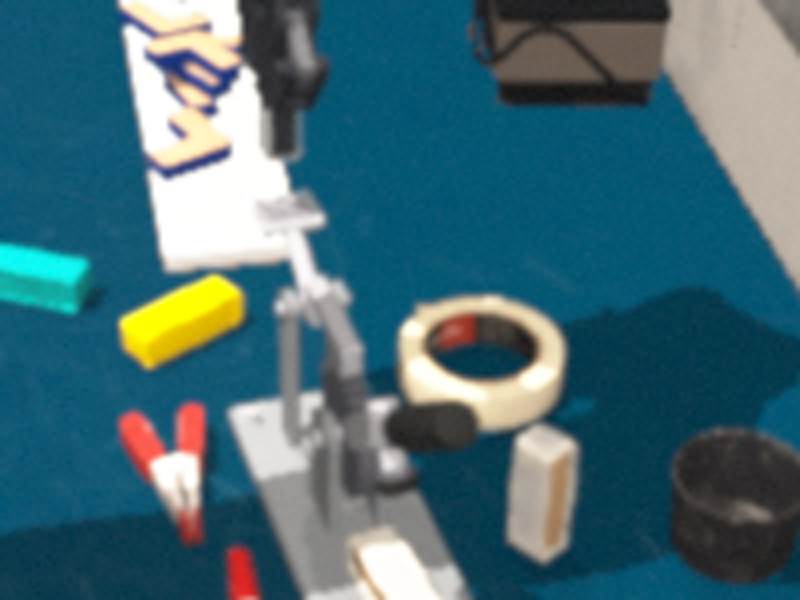

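View pics/top1.png

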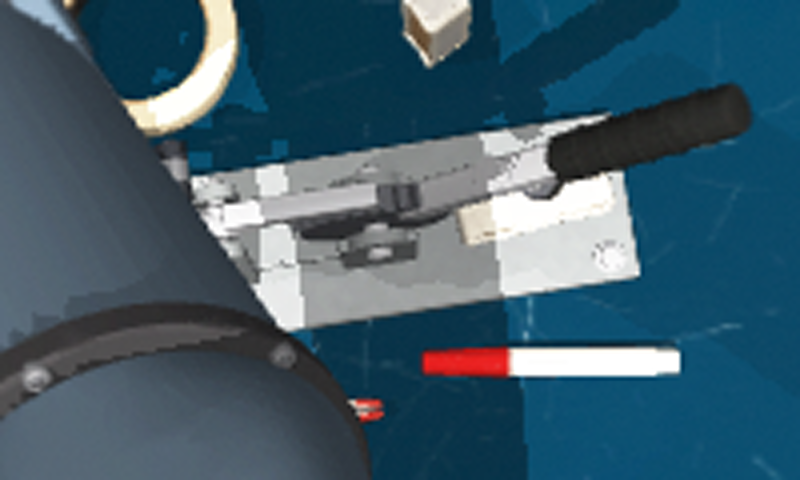

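The side view shows the shut tip at (280,150), straight above the tail plate at (291,211). I'll press down slowly.

Request:
move_arm:
  increments:
    - [-0.003, 0.015, -0.001, 0, 0]
    - [-0.003, 0.028, -0.002, 0, 0]
    - [-0.003, 0.032, -0.002, 0, 0]
    - [-0.003, 0.036, -0.002, 0, 0]
    - [-0.003, 0.039, -0.002, 0, 0]
    - [-0.003, 0.042, -0.003, 0, 0]
    - [-0.003, 0.044, -0.004, 0, 0]
    - [-0.003, 0.046, -0.004, 0, 0]
    - [-0.003, 0.046, -0.004, 0, 0]

```text
time: 3.37
tcp_pos: [467.0, 178.2, 135.9]
tcp_rot: [-1.573, 0.002, -3.004]
contact_force: [-0.9, 3.1, 4.0]
finger_gap: 0.0
```

Request:
move_arm:
  increments:
    - [0, 0.002, 0, 0, 0]
    - [0, 0.004, -0.001, 0, 0]
    - [0, 0.006, -0.001, 0, 0]
    - [0, 0.008, -0.002, 0, 0]
    - [0, 0.01, -0.002, 0, 0]
    - [0, 0.01, -0.002, 0, 0]

```text
time: 3.87
tcp_pos: [466.9, 180.6, 125.9]
tcp_rot: [-1.573, 0.002, -3.003]
contact_force: [-0.4, 5.3, 3.7]
finger_gap: 0.1
```

Request:
move_arm:
  increments:
    - [0, 0.002, 0, 0, 0]
    - [0, 0.004, 0, 0, 0]
    - [0, 0.006, 0, 0, 0]
    - [0, 0.006, 0, 0, 0]

```text
time: 4.2
tcp_pos: [467.3, 181.2, 121.8]
tcp_rot: [-1.574, 0.004, -3.003]
contact_force: [-8.6, 5.2, 31.2]
finger_gap: -0.0
```

The force jumped to 31 N, so the pawl is at its stop. I'll retract straight up and look.

Request:
move_arm:
  increments:
    - [0, -0.01, 0, 0, 0]
    - [0, -0.03, -0.003, 0, 0]
    - [0, -0.06, -0.005, 0, 0]
    - [0, -0.1, -0.005, 0, 0]
    - [0, -0.14, -0.005, 0, 0]
    - [0, -0.17, -0.005, 0, 0]
    - [0, -0.175, -0.005, 0, 0]

```text
time: 4.78
tcp_pos: [467.6, 184.2, 299.9]
tcp_rot: [-1.573, 0.008, -3.005]
contact_force: [1.1, 0.3, -0.2]
finger_gap: -0.3
```

```bash
python3 - <<'E'
from cell import robot
from h import *
s=robot.state();print(s["time"],s["tcp_pos"],s["tcp_rot"],s["contact_force"])
print(totool(s,(501.3,-90,300)))
q=robot.snapshot("side")
a=q["img"][150:300,240:440]
cv2.imwrite(f"pics/side2.png",cv2.resize(a,None,fx=4,fy=4,interpolation=cv2.INTER_CUBIC))
E
```

```text
4.7833 [467.56785185 184.22447415 299.88376944] [-1.57265165  0.00817181 -3.00536415] [ 1.06852063  0.25300398 -0.20542562]
[  3.82104328  -0.66001948 276.26418073]
```

View pics/side2.png

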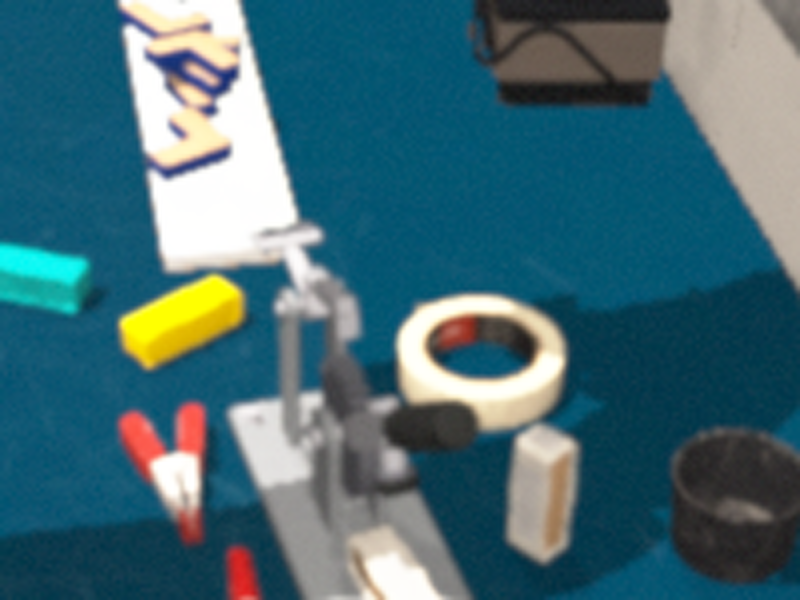

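The tail is now visibly lower, at (288,237), and the nose is raised clear of the wheel at (335,300). Next I'll travel to above the grip.

Request:
move_arm:
  increments:
    - [0.0, 0, 0.03, 0, 0]
    - [0.001, 0, 0.065, 0, 0]
    - [0.001, 0, 0.1, 0, 0]
    - [0.002, 0, 0.135, 0, 0]
    - [0.002, 0, 0.17, 0, 0]
    - [0.003, 0, 0.205, 0, 0]
    - [0.003, 0, 0.235, 0, 0]
    - [0.004, 0, 0.26, 0, 0]
    - [0.004, 0, 0.274, 0, 0]
    - [0.004, 0, 0.276, 0, 0]

```text
time: 5.67
tcp_pos: [498.6, -94.2, 292.9]
tcp_rot: [-1.57, -0.003, -3.01]
contact_force: [-0.4, -0.2, 0.3]
finger_gap: -0.0
```

Request:
move_arm:
  increments:
    - [0, 0.025, 0, 0, 0]
    - [0, 0.05, 0, 0, 0]
    - [0, 0.065, 0, 0, 0]
    - [0, 0.07, 0, 0, 0]
    - [0, 0.07, 0, 0, 0]

```text
time: 6.08
tcp_pos: [498.3, -89.5, 222.8]
tcp_rot: [-1.572, -0.003, -3.004]
contact_force: [-0.3, 0.9, 0.7]
finger_gap: -0.2
```

```bash
python3 - <<'E'
from cell import robot
from h import *
s=robot.state();print(s["time"],s["qpos"],s["tcp_pos"],s["tcp_rot"],s["contact_force"])
H=np.array([484,39.2,73.]);ax=np.array([np.cos(1.708),np.sin(1.708),0])
for th in np.linspace(.7,-.02,7):
    p=H-ax*(172*np.cos(th)-12*np.sin(th))+[0,0,172*np.sin(th)+12*np.cos(th)]
    print(th.round(2),p.round(1),totool(s,p).round(1))
for n in("side","top"):
    q=robot.snapshot(n)
    a=q["img"][150:300,240:440] if n=="side" else q["img"][190:310,215:415]
    cv2.imwrite(f"pics/{n}3.png",cv2.resize(a,None,fx=4,fy=4,interpolation=cv2.INTER_CUBIC))
E
```

```text
6.0833 [ 0.19401006  0.33871423 -0.14743767  1.88119403  0.06040826  0.92938919
 -1.41447728] [498.29404148 -89.53415577 222.75605138] [-1.571883   -0.00327364 -3.00377194] [-0.2886653   0.93956128  0.66811782]
0.7 [500.9 -83.5 193. ] [-3.5 29.8 -5.6]
0.58 [502.8 -96.8 177.3] [-3.6 45.4  7.9]
0.46 [ 504.4 -108.2  160.1] [-3.6 62.6 19.4]
0.34 [ 505.6 -117.5  141.7] [-3.7 81.  28.8]
0.22 [ 506.6 -124.5  122.2] [ -3.8 100.5  35.9]
0.1 [ 507.2 -129.1  102.1] [ -3.8 120.6  40.6]
-0.02 [ 507.6 -131.4   81.6] [ -3.9 141.1  42.9]
```

View pics/side3.png

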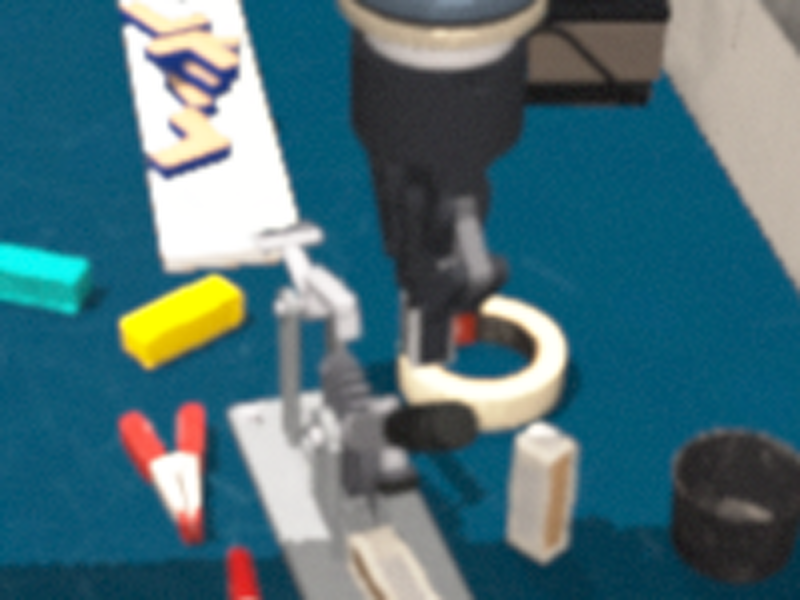

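View pics/top3.png

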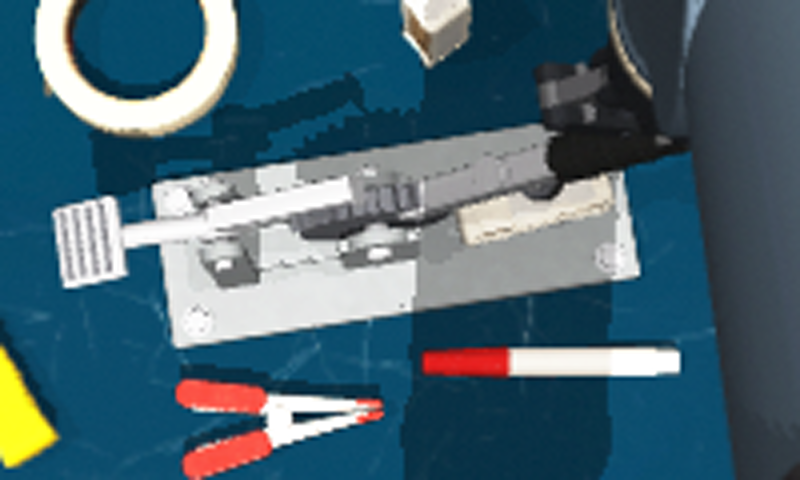

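Both views show the nose clear of the toothed wheel and the tip standing over the grip. I'll push down along the arc.

Request:
move_arm:
  increments:
    - [-0.004, 0.01, 0, 0, 0]
    - [-0.004, 0.018, 0, 0, 0]
    - [-0.004, 0.026, 0.002, 0, 0]
    - [-0.004, 0.034, 0.006, 0, 0]
    - [-0.004, 0.042, 0.011, 0, 0]
    - [-0.004, 0.05, 0.016, 0, 0]
    - [-0.004, 0.058, 0.02, 0, 0]
    - [-0.004, 0.066, 0.024, 0, 0]

```text
time: 6.85
tcp_pos: [506.6, -114.5, 157.5]
tcp_rot: [-1.571, 0.0, -3.005]
contact_force: [0.8, -0.1, 3.7]
finger_gap: 0.1
```

Request:
move_arm:
  increments:
    - [0, 0.008, 0.003, 0, 0]
    - [0, 0.016, 0.006, 0, 0]
    - [0, 0.024, 0.009, 0, 0]
    - [0, 0.032, 0.012, 0, 0]
    - [0, 0.04, 0.014, 0, 0]
    - [0, 0.048, 0.016, 0, 0]

```text
time: 7.35
tcp_pos: [508.6, -129.8, 109.4]
tcp_rot: [-1.571, -0.0, -3.005]
contact_force: [0.2, -0.7, 3.6]
finger_gap: -0.1
```

Request:
move_arm:
  increments:
    - [0, 0.005, 0.001, 0, 0]
    - [0, 0.01, 0.002, 0, 0]
    - [0, 0.014, 0.002, 0, 0]
    - [0, 0.018, 0.003, 0, 0]
    - [0, 0.02, 0.003, 0, 0]
    - [0, 0.02, 0.003, 0, 0]

```text
time: 7.85
tcp_pos: [508.9, -132.3, 89.9]
tcp_rot: [-1.571, -0.001, -3.005]
contact_force: [-0.2, 0.2, -0.2]
finger_gap: 0.2
```

Request:
move_arm:
  increments:
    - [0, 0.001, 0, 0, 0]
    - [0, 0.002, 0, 0, 0]
    - [0, 0.003, 0, 0, 0]
    - [0, 0.003, 0, 0, 0]

```text
time: 8.18
tcp_pos: [509.0, -132.4, 87.3]
tcp_rot: [-1.571, -0.0, -3.005]
contact_force: [-0.4, 0.7, 2.4]
finger_gap: -0.1
```

Request:
move_arm:
  increments:
    - [0, 0.001, 0, 0, 0]
    - [0, 0.002, 0, 0, 0]
    - [0, 0.002, 0, 0, 0]

```text
time: 8.43
tcp_pos: [509.1, -132.5, 85.2]
tcp_rot: [-1.571, -0.0, -3.005]
contact_force: [-0.4, -1.2, 2.7]
finger_gap: -0.1
```

Request:
move_arm:
  increments:
    - [0, 0.001, 0, 0, 0]
    - [0, 0.002, 0, 0, 0]
    - [0, 0.002, 0, 0, 0]

```text
time: 8.68
tcp_pos: [509.1, -132.6, 83.5]
tcp_rot: [-1.571, 0.0, -3.005]
contact_force: [-2.4, -1.2, 7.0]
finger_gap: -0.2
```

Request:
move_arm:
  increments:
    - [0, 0.001, 0, 0, 0]
    - [0, 0.001, 0, 0, 0]
    - [0, 0.001, 0, 0, 0]

```text
time: 8.93
tcp_pos: [509.2, -132.7, 83.1]
tcp_rot: [-1.57, 0.0, -3.005]
contact_force: [-4.3, 0.1, 15.2]
finger_gap: 0.2
```

The force is up to 15 N for only 0.4 mm of travel, so the foot is firmly on the block. I'll retract straight up and check.

Request:
move_arm:
  increments:
    - [0, -0.005, 0, 0, 0]
    - [0, -0.02, 0, 0, 0]
    - [0, -0.05, 0, 0, 0]
    - [0, -0.09, 0, 0, 0]
    - [0, -0.13, 0, 0, 0]
    - [0, -0.17, 0, 0, 0]
    - [0, -0.2, 0, 0, 0]
    - [0, -0.21, 0, 0, 0]

```text
time: 9.6
tcp_pos: [511.0, -132.4, 297.1]
tcp_rot: [-1.569, 0.007, -3.005]
contact_force: [0.8, 0.2, 0.0]
finger_gap: -0.2
```

Request:
move_arm:
  increments:
    - [0, 0, 0.04, 0, 0]
    - [0, 0, 0.08, 0, 0]
    - [0, 0, 0.12, 0, 0]
    - [0, 0, 0.16, 0, 0]
    - [0, 0, 0.2, 0, 0]
    - [0, 0, 0.22, 0, 0]
    - [0, 0, 0.23, 0, 0]
    - [0, 0, 0.23, 0, 0]

```text
time: 10.27
tcp_pos: [539.9, -362.4, 290.8]
tcp_rot: [-1.571, -0.002, -3.008]
contact_force: [-0.5, -0.2, 0.7]
finger_gap: 0.2
```

```bash
python3 - <<'E'
from cell import robot
from h import *
s=robot.state();print(s["time"],s["tcp_pos"],s["contact_force"])
for n in("side","top"):
    q=robot.snapshot(n);np.savez(f"{n}4.npz",**q)
    a=q["img"][185:335,255:405] if n=="side" else q["img"][190:310,215:415]
    cv2.imwrite(f"pics/{n}4.png",cv2.resize(a,None,fx=4,fy=4,interpolation=cv2.INTER_CUBIC))
E
```

```text
10.2667 [ 539.90464016 -362.43672034  290.81153481] [-0.50554054 -0.15487956  0.6806992 ]
```

View pics/side4.png

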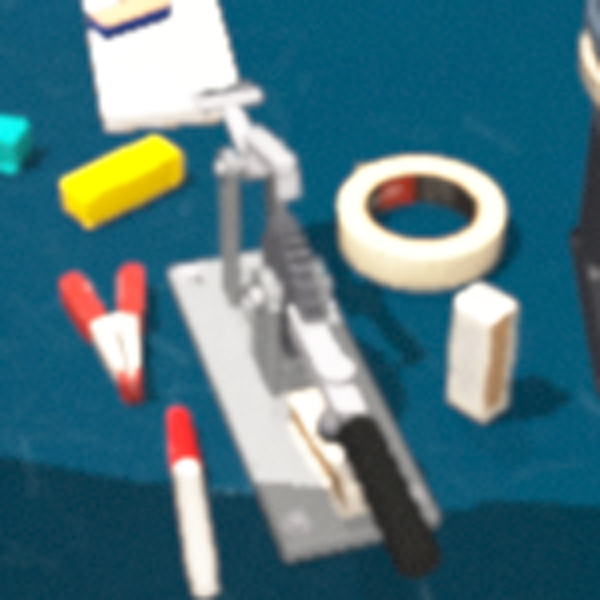

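View pics/top4.png

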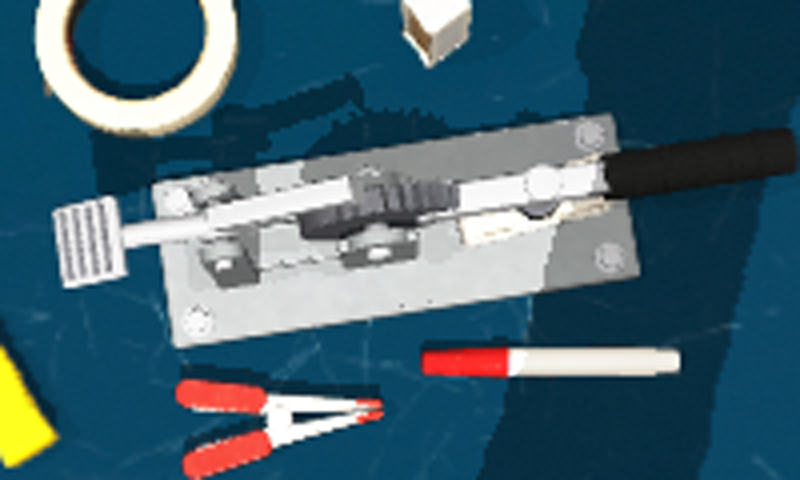

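The arm is level and the foot is on the block, whose corners are still at (460,240) and (610,205). The pawl is still raised and nothing around the press has moved.

```bash
python3 - <<'E'
from cell import robot
print(robot.hand_in())
E
```

```text
the job is handed in; nothing more can be done
None
```

I pressed the pawl's tail down to its stop, and the force jumped to about 31 N there. A picture then showed the nose clear of the ratchet teeth. After that I pushed the grip down along its arc with about 4 N until the foot met the block. The force rose to about 15 N over the last 0.4 mm, with the fingertip at z = 83 mm, so the arm is level.

The last pictures, with the robot backed off, show:
- **Press:** the arm is down with the foot on the block, and the pawl is still raised.
- **Surroundings:** the block, tape roll, marker, clamp and upright block look unmoved. I did not check the sanding block after the job.

The job took about 10.4 s, and no check failed. The fingertip's end height was about 2 mm lower than the nominal level-arm value, which is within calibration and contact give. I did not measure the arm's angle separately from the pictures.

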